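# Lay two pipettes in their tray, the same way round

## Task

Put the yellow and the green pipette away in the grey tray: each lying flat, centred on the strip of its own colour and straight along it, both with the plunger end at the tray's black bar. Set them down gently, do not drop them, and leave the blue pipette where it lies.

Things in the scene. Friction and masses are not known exactly. Their poses are not given: they have to be found in the camera images.
- yellow_mid (a point): Yellow pipette: white square handle 26 wide, 26 mm high, yellow plunger button, collar and finger hook, grey nozzle; 228 mm long, 0.11 kg, lying flat on the bench. Point: balance point in the handle's middle, 13 mm above its underside; handle from x -70 to +50 mm. x axis: towards the nozzle (tip +120, plunger end -108 mm); z up; hook on the +y side to y = 30 mm, at x = -60 mm.
- green_mid (a point): Green pipette: white square handle 26 wide, 26 mm high, green plunger button, collar and finger hook, grey nozzle; 228 mm long, 0.11 kg, lying flat on the bench. Point: balance point in the handle's middle, 13 mm above its underside; handle from x -70 to +50 mm. x axis: towards the nozzle (tip +120, plunger end -108 mm); z up; hook on the +y side to y = 30 mm, at x = -60 mm.
- blue_mid (a point): Blue (bystander) pipette: white square handle 26 wide, 26 mm high, blue plunger button, collar and finger hook, grey nozzle; 228 mm long, 0.11 kg, lying flat on the bench. Point: balance point in the handle's middle, 13 mm above its underside; handle from x -70 to +50 mm. x axis: towards the nozzle (tip +120, plunger end -108 mm); z up; hook on the +y side to y = 30 mm, at x = -60 mm.
- tray_mid (a point): Centre of the fixed grey tray's floor, 4 mm above the bench. Tray 300 x 216 mm; rim and middle rib rise 8 mm above its floor. x axis: along the tray, away from its black end bar (12 mm high, its middle at x = -150 mm); y across; z up. Strips 260 x 60 mm, flat on the floor, run along x: yellow's centre at x +10, y +52 mm, green's at x +10, y -52 mm.

How it is judged:
By the outcome, as a careful person would: the job done as asked, in the order asked, and still so for the second after the job is handed in, with the robot touching nothing.
It also fails if it takes over 56 s, if anything falls off the work surface, if the arm or the gripper's body presses on something with over 40 N, if the wrist force passes 120 N, or if a joint passes its speed limit or range.

## Robot

A 6-joint arm with a two-finger parallel gripper is mounted at the origin on the work surface. World frame = base frame: x ahead of the robot, y to its left, z up, the work surface at z = 0. Lengths are in m, angles in rad, forces in N, time in s.
With the tool pointing down it reaches from about 0.4 to 0.825 m from the base axis. Payload 7 kg.
Tool frame: the origin (TCP) lies midway between the tips of the shut fingers; the grasp point (between the pads) lies 19 mm behind it; z points along the fingers, y is the line along which they close (so a half turn about z gives the same grasp; the last joint's range is limited). The gripper opens to 88 mm and grips with 3 to 60 N. Pads are 19 mm wide; open, the fingers measure 130 mm over their backs; the gripper's body (78 mm by 193 mm) begins 47 mm behind the grasp point.
Start: joints at [1.622, 0.359, 0.012, 0, -1.224, -0.288], TCP at [0.158, 0.656, 0.227] pointing down, gripper open.
Joint ranges: [-3.07, 3.07], [-1.43, 2.12], [-1.02, 1.25], [-3.03, 1.67], [-3.05, -0], [-3.03, 3.03]. Speed limits (rad/s): [2.39, 2.39, 3.01, 3.14, 3.14, 3.14].

## Interface

Orientations are given as [roll, pitch, yaw] about the fixed x, y, z axes, in that order (R = Rz(yaw) Ry(pitch) Rx(roll)).
In Python, from station import get_state, grab_frame, calibration, job_done, boxes_of, regions_of, spot_point gives the robot as it stands. The module is installed in compiled form; this text tells all that it offers.
- The arm moves only by the tool arm_command, never from a script. Its argument "commands" is a list of rows, each an object of numbers: "tx", "ty", "tz": the shift along the tool's x, y, z each as a share of 25 cm, from -1 to 1; "twist": the turn about the tool's z as a share of 180 degrees, from -1 to 1. A call has exactly 8 rows; each row is the pose to reach, as a shift and turn from the pose commanded when the call began, along the tool's axes at that moment, turning the shorter way round; what a row does not reach only later rows make up. A row lasts 1/12 s, in which the tool goes at most 41.7 mm and 7.16 degrees, less where a joint would pass 70% of its speed; a pose out of reach is approached as far as the arm can. A call with a number of a shift or a turn outside -1 to 1 is refused whole. A call with a gripper value outside its range is refused whole. "claw" is the opening, from 0 (shut) to 1 (fully open), set as the call begins (left out, the last holds). The fingers move at their own pace and stop on an object; "grip_force" is the grip in N (left out, the last holds). Time passes only in rows, so rows that repeat a pose let the fingers close, or fill a call up. It gives the time, the measured TCP pose, the force, the opening and the grip force at its end, in the units of the state.
- get_state(): the state, without advancing time (a new reading comes with each control period).
- grab_frame(name): name is "scene" or "top" or "wrist"; returns the picture (480x640x3 uint8, red, green, blue); there is no depth.
- calibration(name): a dict with "camera_matrix" (3x3 intrinsics, pixels), "extrinsics" (4x4, takes a point from camera to world coordinates). Camera axes: x right, y down, z forward; pixel columns grow to the right and rows downward; lengths in m; the calibration is good to about 2 mm. A picture is of the moment at which its call begins: read the wrist's pose just before it. calibration takes no time and is no camera call; for the wrist camera it gives the pose at the moment of the call.
- job_done(): hands the job in; it is judged then, once.
Trained networks look in the newest picture that a camera, given by its name, has taken for a name from the list of things; names that differ only in an ending like _2 or _b are one class to them, and where a whole thing is asked for, a point or a joint stands for the part that bears it (a point fixed in the world has none). Each returns a list of dicts, best first, with "score" (0 to 1); they miss things now and then, are a little off and sometimes report something else, mostly with a low value. They report only what shows in the picture. A call takes as long as a camera call.
- boxes_of(query, camera): "rect" ([left, top, right, bottom] in pixels, round what is visible of it).
- regions_of(query, camera): "region" (480x640 bool, what is visible of it) and "rect" ([left, top, right, bottom] in pixels, round what is visible of it).
- spot_point(query, camera): "uv" ([column, row] in pixels: a listed point, or the origin of a listed thing).
The state is a dict: "t": time; "q": joint angles; "qd": joint speeds; "joint_efforts": joint torques, N m; "eef_pos": TCP position; "ee_rot": TCP orientation; "force": force on the tool from outside, world axes, zero at the start; "moment": the same for the moment, N m; "width": finger opening in m; "gripper_force": force on a finger pad.
Only numpy, scipy, OpenCV 4.12 (cv2) and the standard library are available. Lean on these libraries where they do the work, as an engineer would, in place of code of your own. Each camera call takes 0.05 s, during which the arm holds its last target. There are 200 camera calls.

## Working session

There is one attempt and no reset: what is moved stays moved. The work goes in short steps, Python scripts to look and compute and a tool call to move; the robot and the scene stay as the last step left them, time stands still between calls to the robot, and variables do not carry over. Pictures are saved under pics/ and viewed, at most 10 in all, crops included, and the job is handed in when it is done.

Besides the shell and the picture viewer there is one more tool, called in YAML: its name, and indented under it one key for each argument. arm_command: Moves the arm, as the interface text tells. Shift numbers are shares of 25 cm and turn numbers shares of 180 degrees, none past 1 either way. Its arguments: {"type":"object","properties":{"commands":{"type":"array"},"claw":{"type":"number"},"grip_force":{"type":"number"}},"required":["commands"]}

```bash
mkdir -p pics; python3 - <<'E'
from station import *
import cv2,numpy as np
print(get_state())
for c in ("scene","top"):
    im=grab_frame(c); cv2.imwrite(f"pics/{c}0.png",im[:,:,::-1])
    k=calibration(c); print(c,k["camera_matrix"].tolist(),np.round(k["extrinsics"],3).tolist())
    for n in ("yellow_mid","green_mid","blue_mid","tray_mid"):
        print(n,[(np.round(r["uv"],1).tolist(),round(r["score"],2)) for r in spot_point(n,c)[:2]])
E
```

```text
{'t': 0.0, 'q': array([ 1.62207020e+00,  3.59378128e-01,  1.10330790e-02, -3.66923718e-04,
       -1.22410066e+00, -2.88133260e-01]), 'qd': array([-2.10257706e-03,  8.67902208e-05,  1.19431697e-03,  6.67300261e-04,
        1.88905943e-03,  1.14092261e-03]), 'joint_efforts': array([ 1.17076328e-03, -5.82722104e+01,  2.93057531e+01,  6.99724495e+00,
        7.05740356e-03, -1.55809826e-04]), 'eef_pos': array([0.15827406, 0.65565958, 0.22561411]), 'ee_rot': array([ 3.13991324e+00, -1.38030752e-04, -2.36984234e-01]), 'force': array([-0.06611554, -0.46184014, -0.41271408]), 'moment': array([ 0.05441383, -0.00913285, -0.02468775]), 'gripper_force': 0.0, 'width': 0.08757920823618223}
scene [[536.7630054221621, 0.0, 319.20936744774406], [0.0, 536.7630054221621, 239.94074242977553], [0.0, 0.0, 1.0]] [[-0.698, 0.605, -0.384, 0.801], [0.716, 0.596, -0.363, 0.194], [0.009, -0.529, -0.849, 0.71], [0.0, 0.0, 0.0, 1.0]]
yellow_mid [([178.9, 163.3], 0.76)]
green_mid [([249.2, 183.4], 0.93)]
blue_mid [([306.4, 217.6], 0.6)]
tray_mid [([463.4, 392.2], 0.71)]
top [[533.263933112231, 0.0, 310.3265098364955], [0.0, 533.263933112231, 238.14429403154335], [0.0, 0.0, 1.0]] [[0.028, -0.993, 0.119, 0.394], [-1.0, -0.029, -0.003, -0.085], [0.007, -0.119, -0.993, 1.077], [0.0, 0.0, 0.0, 1.0]]
yellow_mid [([453.2, 235.3], 0.98)]
green_mid [([394.8, 259.4], 0.81)]
blue_mid [([337.1, 261.5], 0.79)]
tray_mid [([171.6, 235.7], 0.68)]
```

View pics/top0.png

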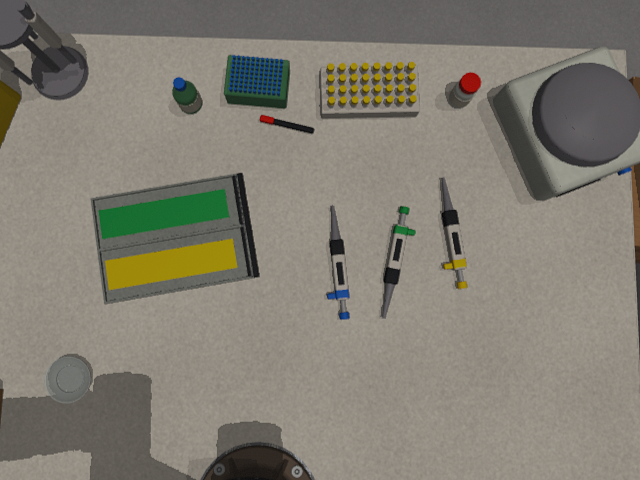

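View pics/scene0.png

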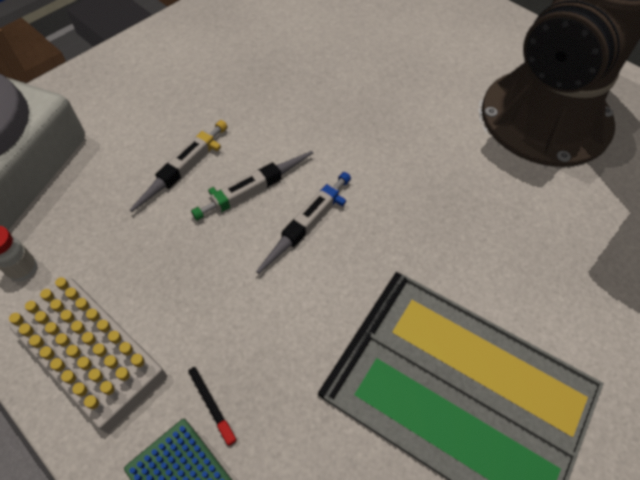

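The top view shows the yellow pipette with its plunger at about (461,286) and tip at (443,178). Green has its plunger at (404,210) and tip at (384,317), and blue lies at (338,262). The tray centre is near (175,238) with its black bar on the right at (246,226). The scene view agrees.

```bash
cat > h.py <<'E'
from station import *
import cv2,numpy as np
def ray(c,uv,k=None):
    k=k or calibration(c); T=k["extrinsics"]
    d=T[:3,:3]@np.linalg.solve(k["camera_matrix"],[uv[0],uv[1],1.]); return T[:3,3],d
def plane(c,uv,z,k=None):
    o,d=ray(c,uv,k); return o+d*(z-o[2])/d[2]
def tri(rays):
    A=0;b=0
    for o,d in rays:
        d=d/np.linalg.norm(d);P=np.eye(3)-np.outer(d,d);A=A+P;b=b+P@o
    return np.linalg.solve(A,b)
def ends(mask):
    y,x=np.nonzero(mask);p=np.c_[x,y].astype(float);m=p.mean(0);v=np.linalg.svd(p-m,full_matrices=False)[2][0]
    s=(p-m)@v; return m,v,m+v*s.min(),m+v*s.max()
E
python3 - <<'E'
from h import *
np.set_printoptions(precision=4,suppress=True)
uv={n:{} for n in("yellow_mid","green_mid","blue_mid","tray_mid")}
for n,a,b in (("yellow_mid",(453.2,235.3),(178.9,163.3)),("green_mid",(394.8,259.4-7),(249.2,183.4)),("green_mid",(394.8,259.4),(249.2,183.4)),("blue_mid",(337.1,261.5),(306.4,217.6)),("tray_mid",(171.6,235.7),(463.4,392.2))):
    print(n,tri([ray("top",a),ray("scene",b)]),plane("top",a,.013),plane("scene",b,.013))
# ends by hand
for n,(p,t,ps,ts) in dict(y=((461.5,287),(442.5,178.5),(223,124),(132,211)),g=((404.5,207.5),(384,317),(196,214),(312,154)),b=((344.5,318),(333,206),(347,175),(258,273))).items():
    for c,P,Q in(("top",p,t),("scene",ps,ts)):
        P=plane(c,P,.013);Q=plane(c,Q,.013);d=Q-P
        print(n,c,"mid",P+d*108/228,"len",np.linalg.norm(d),"yaw",np.degrees(np.arctan2(d[1],d[0])))
# strips by colour
for c in("top","scene"):
    hsv=cv2.cvtColor(grab_frame(c),cv2.COLOR_RGB2HSV)
    for n,lo,hi in(("ys",20,32),("gs",50,80)):
        m=cv2.inRange(hsv,(lo,130,60),(hi,255,255)); nn,l,s,ce=cv2.connectedComponentsWithStats(m)
        i=1+np.argmax(s[1:,4]); q=np.nonzero(l==i)[::-1]
        pts=np.array([plane(c,(u,v),.004)[:2] for u,v in zip(*q)],np.float32)
        print(n,c,cv2.minAreaRect(pts))
E
```

```text
yellow_mid [ 0.5383 -0.3792  0.0076] [ 0.5357 -0.3759  0.013 ] [ 0.5418 -0.377   0.013 ]
green_mid [ 0.495  -0.2546  0.0267] [ 0.4978 -0.2585  0.013 ] [ 0.4876 -0.2617  0.013 ]
green_mid [ 0.4855 -0.2607  0.0114] [ 0.4837 -0.2586  0.013 ] [ 0.4876 -0.2617  0.013 ]
blue_mid [ 0.4752 -0.1424  0.0239] [ 0.4762 -0.1432  0.013 ] [ 0.4698 -0.1474  0.013 ]
tray_mid [0.519  0.1921 0.0075] [0.5186 0.1901 0.013 ] [0.5209 0.1927 0.013 ]
y top mid [ 0.5364 -0.3743  0.013 ] len 0.2227328381204903 yaw 9.707281413893096
y scene mid [ 0.537  -0.3737  0.013 ] len 0.22585887929041237 yaw 10.48985630960057
g top mid [ 0.4851 -0.2589  0.013 ] len 0.224109493605325 yaw 169.97472398900794
g scene mid [ 0.4845 -0.2555  0.013 ] len 0.22037641453056242 yaw 168.77402948080393
b top mid [ 0.4708 -0.1471  0.013 ] len 0.2253913892838877 yaw 7.098460233124948
b scene mid [ 0.4699 -0.1449  0.013 ] len 0.22937438973183702 yaw 7.866578800485318Traceback (most recent call last):
  File "<stdin>", line 17, in <module>
  File "h.py", line 7, in plane
    o,d=ray(c,uv,k); return o+d*(z-o[2])/d[2]
        ~~~^^^^^^^^
  File "h.py", line 4, in ray
    k=k or calibration(c); T=k["extrinsics"]
           ~~~~~~~~~~~^^^
ValueError: time passes only in moves, steps and waits
```

```bash
cat >> h.py <<'E'
def plan(wps,start=None):
    """waypoints (x,y,z,yawdeg) -> per-call tx,ty,tz,twist"""
    s=get_state()
    p,y=(s["eef_pos"],np.degrees(s["ee_rot"][2])) if start is None else (np.array(start[:3]),start[3])
    print("from",np.round(p,4),round(y,2))
    for w in wps:
        a=np.radians(y);d=np.array(w[:3])-p
        R=np.array([[np.cos(a),np.sin(a),0],[np.sin(a),-np.cos(a),0],[0,0,-1]])
        t=(w[3]-y+180)%360-180
        print(w,"tx,ty,tz,twist",np.round(R.T@d/.25,3),round(-t/180,4))
        p,y=np.array(w[:3]),w[3]
E
python3 - <<'E'
from h import *
np.set_printoptions(precision=4,suppress=True)
for c in("top","scene"):
    k=calibration(c)
    hsv=cv2.cvtColor(grab_frame(c),cv2.COLOR_RGB2HSV)
    for n,lo,hi in(("ys",20,32),("gs",50,80)):
        m=cv2.inRange(hsv,(lo,130,60),(hi,255,255)); nn,l,s,ce=cv2.connectedComponentsWithStats(m)
        i=1+np.argmax(s[1:,4]); y,x=np.nonzero(l==i)
        pts=np.array([plane(c,(u,v),.004,k)[:2] for u,v in zip(x,y)],np.float32)
        print(n,c,s[i],cv2.minAreaRect(pts))
plan([(.30,.50,.22,-65),(.45,.30,.22,-115),(.47,.06,.22,-160),(.48,-.18,.22,-170),(.535,-.37,.2,-170)])
E
```

```text
ys top [ 105  239  132   51 3863] ((0.4628230929374695, 0.19098259508609772), (0.06008395552635193, 0.2600107491016388), 11.595864295959473)
gs top [  99  189  130   50 3613] ((0.5649769902229309, 0.2117232084274292), (0.05870761722326279, 0.258955180644989), 11.601827621459961)
ys scene [ 393  300  194  136 8137] ((0.4632331132888794, 0.19174033403396606), (0.05975423380732536, 0.25980526208877563), 11.539023399353027)
gs scene [ 356  360  203  120 8360] ((0.5656145215034485, 0.21264156699180603), (0.05747446417808533, 0.25749218463897705), 11.524117469787598)
from [0.1584 0.6562 0.2266] -13.57
(0.3, 0.5, 0.22, -65) tx,ty,tz,twist [0.697 0.474 0.026] 0.2857
(0.45, 0.3, 0.22, -115) tx,ty,tz,twist [ 0.979 -0.206  0.   ] 0.2778
(0.47, 0.06, 0.22, -160) tx,ty,tz,twist [ 0.836 -0.478  0.   ] 0.25
(0.48, -0.18, 0.22, -170) tx,ty,tz,twist [ 0.291 -0.916  0.   ] 0.0556
(0.535, -0.37, 0.2, -170) tx,ty,tz,twist [-0.085 -0.787  0.08 ] 0.0
```

arm_command:
  commands:
    - {"tx":0.697,"ty":0.474,"tz":0.026,"twist":0.2857}
    - {"tx":0.697,"ty":0.474,"tz":0.026,"twist":0.2857}
    - {"tx":0.697,"ty":0.474,"tz":0.026,"twist":0.2857}
    - {"tx":0.697,"ty":0.474,"tz":0.026,"twist":0.2857}
    - {"tx":0.697,"ty":0.474,"tz":0.026,"twist":0.2857}
    - {"tx":0.697,"ty":0.474,"tz":0.026,"twist":0.2857}
    - {"tx":0.697,"ty":0.474,"tz":0.026,"twist":0.2857}
    - {"tx":0.697,"ty":0.474,"tz":0.026,"twist":0.2857}

```text
t: 1.32
eef_pos: [0.3007, 0.4994, 0.2205]
ee_rot: [-3.141, 0.001, -1.142]
force: [-0.1, -0.1, 0.5]
width: 0.0878
gripper_force: 0.0
```

arm_command:
  commands:
    - {"tx":0.979,"ty":-0.206,"tz":0,"twist":0.2778}
    - {"tx":0.979,"ty":-0.206,"tz":0,"twist":0.2778}
    - {"tx":0.979,"ty":-0.206,"tz":0,"twist":0.2778}
    - {"tx":0.979,"ty":-0.206,"tz":0,"twist":0.2778}
    - {"tx":0.979,"ty":-0.206,"tz":0,"twist":0.2778}
    - {"tx":0.979,"ty":-0.206,"tz":0,"twist":0.2778}
    - {"tx":0.979,"ty":-0.206,"tz":0,"twist":0.2778}
    - {"tx":0.979,"ty":-0.206,"tz":0,"twist":0.2778}

```text
t: 1.98
eef_pos: [0.4511, 0.2986, 0.2201]
ee_rot: [-3.142, 0.0, -2.013]
force: [-0.6, 0.9, -0.3]
width: 0.0876
gripper_force: 0.0
```

arm_command:
  commands:
    - {"tx":0.836,"ty":-0.478,"tz":0,"twist":0.25}
    - {"tx":0.836,"ty":-0.478,"tz":0,"twist":0.25}
    - {"tx":0.836,"ty":-0.478,"tz":0,"twist":0.25}
    - {"tx":0.836,"ty":-0.478,"tz":0,"twist":0.25}
    - {"tx":0.836,"ty":-0.478,"tz":0,"twist":0.25}
    - {"tx":0.836,"ty":-0.478,"tz":0,"twist":0.25}
    - {"tx":0.836,"ty":-0.478,"tz":0,"twist":0.25}
    - {"tx":0.836,"ty":-0.478,"tz":0,"twist":0.25}

```text
t: 2.65
eef_pos: [0.4701, 0.0598, 0.2203]
ee_rot: [3.141, 0.001, -2.789]
force: [0.1, 0.9, -0.4]
width: 0.0876
gripper_force: 0.0
```

arm_command:
  commands:
    - {"tx":0.291,"ty":-0.916,"tz":0,"twist":0.0556}
    - {"tx":0.291,"ty":-0.916,"tz":0,"twist":0.0556}
    - {"tx":0.291,"ty":-0.916,"tz":0,"twist":0.0556}
    - {"tx":0.291,"ty":-0.916,"tz":0,"twist":0.0556}
    - {"tx":0.291,"ty":-0.916,"tz":0,"twist":0.0556}
    - {"tx":0.291,"ty":-0.916,"tz":0,"twist":0.0556}
    - {"tx":0.291,"ty":-0.916,"tz":0,"twist":0.0556}
    - {"tx":0.291,"ty":-0.916,"tz":0,"twist":0.0556}

```text
t: 3.32
eef_pos: [0.4806, -0.18, 0.2196]
ee_rot: [3.141, -0.001, -2.963]
force: [0.3, 0.8, 0.2]
width: 0.0879
gripper_force: 0.0
```

arm_command:
  commands:
    - {"tx":-0.085,"ty":-0.787,"tz":0.08}
    - {"tx":-0.085,"ty":-0.787,"tz":0.08}
    - {"tx":-0.085,"ty":-0.787,"tz":0.08}
    - {"tx":-0.085,"ty":-0.787,"tz":0.08}
    - {"tx":-0.085,"ty":-0.787,"tz":0.08}
    - {"tx":-0.085,"ty":-0.787,"tz":0.08}
    - {"tx":-0.085,"ty":-0.787,"tz":0.08}
    - {"tx":-0.085,"ty":-0.787,"tz":0.08}

```text
invalid input
```

arm_command:
  commands:
    - {"tx":-0.085,"ty":-0.787,"tz":0.08,"twist":0}
    - {"tx":-0.085,"ty":-0.787,"tz":0.08,"twist":0}
    - {"tx":-0.085,"ty":-0.787,"tz":0.08,"twist":0}
    - {"tx":-0.085,"ty":-0.787,"tz":0.08,"twist":0}
    - {"tx":-0.085,"ty":-0.787,"tz":0.08,"twist":0}
    - {"tx":-0.085,"ty":-0.787,"tz":0.08,"twist":0}
    - {"tx":-0.085,"ty":-0.787,"tz":0.08,"twist":0}
    - {"tx":-0.085,"ty":-0.787,"tz":0.08,"twist":0}

```text
t: 3.98
eef_pos: [0.536, -0.3681, 0.1996]
ee_rot: [3.141, -0.001, -2.963]
force: [-0.5, 0.2, 0.4]
width: 0.0873
gripper_force: 0.0
```

```bash
python3 - <<'E'
from h import *
np.set_printoptions(precision=4,suppress=True)
k=calibration("wrist");im=grab_frame("wrist");cv2.imwrite("pics/w1.png",im[:,:,::-1])
print(get_state()["eef_pos"],k["extrinsics"],k["camera_matrix"][0])
for r in spot_point("yellow_mid","wrist")[:2]: print(r,plane("wrist",r["uv"],.013,k))
for r in regions_of("yellow_mid","wrist")[:1]:
    m,v,a,b=ends(r["region"]); print(r["score"],r["rect"],a,b)
    A,B=plane("wrist",a,.013,k),plane("wrist",b,.013,k);print(A,B,np.linalg.norm(A-B),np.degrees(np.arctan2(*(B-A)[1::-1])))
E
```

```text
[ 0.536  -0.368   0.2001] [[-0.1778  0.9395  0.2928  0.457 ]
 [ 0.9841  0.1697  0.0531 -0.3827]
 [ 0.0002  0.2976 -0.9547  0.3579]
 [ 0.      0.      0.      1.    ]] [366.8565   0.     315.817 ]
{'uv': [308.1, 207.7], 'score': 0.74} [ 0.5364 -0.3758  0.013 ]
0.61 [294.1, 89.0, 342.6, 321.8] [311.7212  87.9066] [307.6138 320.0109]
[ 0.4302 -0.3911  0.013 ] [ 0.6566 -0.3554  0.013 ] 0.22916753919935542 8.960154498559913
```

View pics/w1.png

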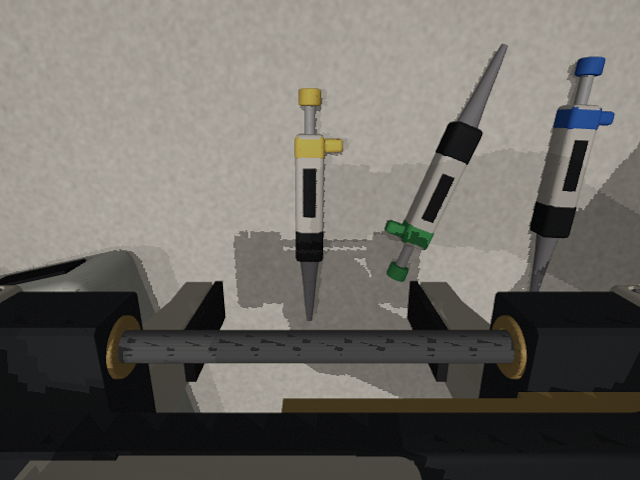

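The wrist view shows yellow's axis at column ~309.5, from plunger (310,89) to tip (309,320). It agrees with the other two views at z = 13 mm: mid (0.537, -0.3745), yaw 10°.

```bash
python3 - <<'E'
from h import *
np.set_printoptions(precision=4,suppress=True)
T=calibration("top");S=calibration("scene");W=calibration("wrist")
# 3-view heights of yellow plunger end & tip
print(tri([ray("top",(461.5,287),T),ray("scene",(223,124),S),ray("wrist",(310,89),W)]),tri([ray("top",(442.5,178.5),T),ray("scene",(132,211),S),ray("wrist",(309,320),W)]))
print(plane("wrist",(309.5,208),.013,W))
plan([(.537,-.3745,.005,-170)])
E
```

```text
[ 0.432  -0.3924  0.0136] [ 0.654  -0.3538  0.0133]
[ 0.5368 -0.3746  0.013 ]
from [ 0.5358 -0.3682  0.2008] -169.81
(0.537, -0.3745, 0.005, -170) tx,ty,tz,twist [-0.    -0.026  0.783] 0.0011
```

arm_command:
  commands:
    - {"tx":0,"ty":-0.026,"tz":0.12,"twist":0}
    - {"tx":0,"ty":-0.026,"tz":0.25,"twist":0}
    - {"tx":0,"ty":-0.026,"tz":0.38,"twist":0}
    - {"tx":0,"ty":-0.026,"tz":0.5,"twist":0}
    - {"tx":0,"ty":-0.026,"tz":0.6,"twist":0}
    - {"tx":0,"ty":-0.026,"tz":0.69,"twist":0}
    - {"tx":0,"ty":-0.026,"tz":0.75,"twist":0}
    - {"tx":0,"ty":-0.026,"tz":0.78,"twist":0}

```text
t: 4.8
eef_pos: [0.5355, -0.3748, 0.0034]
ee_rot: [3.14, -0.002, -2.965]
force: [-1.0, 0.0, 0.6]
width: 0.0878
gripper_force: 0.0
```

arm_command:
  commands:
    - {"tx":0,"ty":0,"tz":0,"twist":0}
    - {"tx":0,"ty":0,"tz":0,"twist":0}
    - {"tx":0,"ty":0,"tz":0,"twist":0}
    - {"tx":0,"ty":0,"tz":0,"twist":0}
    - {"tx":0,"ty":0,"tz":0,"twist":0}
    - {"tx":0,"ty":0,"tz":0,"twist":0}
    - {"tx":0,"ty":0,"tz":0,"twist":0}
    - {"tx":0,"ty":0,"tz":0,"twist":0}
  claw: 0.1
  grip_force: 20

```text
t: 5.47
eef_pos: [0.5363, -0.3765, 0.0053]
ee_rot: [-3.141, 0.0, -2.967]
force: [-0.0, 0.4, 0.6]
width: 0.0399
gripper_force: 0.0
```

Fingers still closing.

arm_command:
  commands:
    - {"tx":0,"ty":0,"tz":0,"twist":0}
    - {"tx":0,"ty":0,"tz":0,"twist":0}
    - {"tx":0,"ty":0,"tz":0,"twist":0}
    - {"tx":0,"ty":0,"tz":0,"twist":0}
    - {"tx":0,"ty":0,"tz":0,"twist":0}
    - {"tx":0,"ty":0,"tz":0,"twist":0}
    - {"tx":0,"ty":0,"tz":0,"twist":0}
    - {"tx":0,"ty":0,"tz":0,"twist":0}

```text
t: 6.13
eef_pos: [0.5362, -0.3764, 0.0051]
ee_rot: [3.142, -0.0, -2.967]
force: [-1.2, 0.2, 0.7]
width: 0.0261
gripper_force: 20.0
```

```bash
python3 - <<'E'
from h import *
np.set_printoptions(precision=4,suppress=True)
s=get_state();print(s["width"],s["gripper_force"],s["eef_pos"],s["ee_rot"])
# place point: mid at 4 mm toward bar from strip centre
u=np.array([np.cos(np.radians(101.5)),np.sin(np.radians(101.5))])
print("Y",np.array([.463,.1913])-.005*u,"G",np.array([.5653,.2122])-.005*u)
plan([(.537,-.3745,.13,-170),(.50,-.16,.15,-150),(.47,.05,.15,-110),(.464,.1864,.13,-78.5)])
E
```

```text
0.02606205943659573 19.994642436504364 [ 0.5362 -0.3764  0.0051] [ 3.1415 -0.0001 -2.9672]
Y [0.464  0.1864] G [0.5663 0.2073]
from [ 0.5362 -0.3764  0.0051] -170.01
(0.537, -0.3745, 0.13, -170) tx,ty,tz,twist [-0.005  0.007 -0.5  ] -0.0
(0.5, -0.16, 0.15, -150) tx,ty,tz,twist [-0.003  0.871 -0.08 ] -0.1111
(0.47, 0.05, 0.15, -110) tx,ty,tz,twist [-0.316  0.787  0.   ] -0.2222
(0.464, 0.1864, 0.13, -78.5) tx,ty,tz,twist [-0.504  0.209  0.08 ] -0.175
```

arm_command:
  commands:
    - {"tx":0,"ty":0,"tz":-0.03,"twist":0}
    - {"tx":0,"ty":0,"tz":-0.09,"twist":0}
    - {"tx":0,"ty":0,"tz":-0.17,"twist":0}
    - {"tx":0,"ty":0,"tz":-0.26,"twist":0}
    - {"tx":0,"ty":0,"tz":-0.35,"twist":0}
    - {"tx":0,"ty":0,"tz":-0.43,"twist":0}
    - {"tx":0,"ty":0,"tz":-0.48,"twist":0}
    - {"tx":0,"ty":0,"tz":-0.5,"twist":0}

```text
t: 6.8
eef_pos: [0.5374, -0.3771, 0.1332]
ee_rot: [-3.139, 0.003, -2.967]
force: [-0.3, -0.4, -0.3]
width: 0.0257
gripper_force: 20.0
```

arm_command:
  commands:
    - {"tx":0,"ty":0.05,"tz":-0.01,"twist":-0.005}
    - {"tx":0,"ty":0.16,"tz":-0.02,"twist":-0.02}
    - {"tx":0,"ty":0.28,"tz":-0.03,"twist":-0.035}
    - {"tx":0,"ty":0.4,"tz":-0.04,"twist":-0.05}
    - {"tx":0,"ty":0.52,"tz":-0.05,"twist":-0.065}
    - {"tx":0,"ty":0.64,"tz":-0.06,"twist":-0.08}
    - {"tx":0,"ty":0.76,"tz":-0.07,"twist":-0.095}
    - {"tx":0,"ty":0.871,"tz":-0.08,"twist":-0.1111}

```text
t: 7.47
eef_pos: [0.497, -0.1601, 0.1493]
ee_rot: [3.141, -0.001, -2.615]
force: [-0.4, 0.5, -1.1]
width: 0.0256
gripper_force: 20.0
```

arm_command:
  commands:
    - {"tx":-0.04,"ty":0.1,"tz":0,"twist":-0.025}
    - {"tx":-0.08,"ty":0.2,"tz":0,"twist":-0.05}
    - {"tx":-0.12,"ty":0.3,"tz":0,"twist":-0.08}
    - {"tx":-0.16,"ty":0.4,"tz":0,"twist":-0.11}
    - {"tx":-0.2,"ty":0.5,"tz":0,"twist":-0.14}
    - {"tx":-0.24,"ty":0.6,"tz":0,"twist":-0.17}
    - {"tx":-0.28,"ty":0.7,"tz":0,"twist":-0.2}
    - {"tx":-0.316,"ty":0.787,"tz":0,"twist":-0.222}

```text
t: 8.13
eef_pos: [0.4671, 0.0493, 0.1494]
ee_rot: [3.141, -0.001, -1.915]
force: [-0.0, -0.1, -0.9]
width: 0.0259
gripper_force: 20.0
```

arm_command:
  commands:
    - {"tx":-0.08,"ty":0.033,"tz":0.01,"twist":-0.025}
    - {"tx":-0.16,"ty":0.066,"tz":0.02,"twist":-0.05}
    - {"tx":-0.24,"ty":0.1,"tz":0.03,"twist":-0.08}
    - {"tx":-0.32,"ty":0.133,"tz":0.04,"twist":-0.11}
    - {"tx":-0.39,"ty":0.16,"tz":0.06,"twist":-0.135}
    - {"tx":-0.45,"ty":0.187,"tz":0.07,"twist":-0.155}
    - {"tx":-0.485,"ty":0.2,"tz":0.08,"twist":-0.17}
    - {"tx":-0.504,"ty":0.209,"tz":0.08,"twist":-0.175}

```text
t: 8.8
eef_pos: [0.4615, 0.185, 0.1288]
ee_rot: [3.14, -0.001, -1.367]
force: [0.2, 0.6, -1.8]
width: 0.026
gripper_force: 20.0
```

```bash
python3 - <<'E'
from h import *
s=get_state();print(s["width"],s["gripper_force"],s["ee_rot"])
cv2.imwrite("pics/w2.png",grab_frame("wrist")[:,:,::-1])
plan([(.464,.1864,.03,-78.5),(.464,.1864,.010,-78.5)])
E
```

```text
0.025958484634819104 19.993471205234528 [ 3.13969263e+00 -8.22069937e-04 -1.36702896e+00]
from [0.4618 0.1852 0.1292] -78.38
(0.464, 0.1864, 0.03, -78.5) tx,ty,tz,twist [-0.003 -0.01   0.397] 0.0006
(0.464, 0.1864, 0.01, -78.5) tx,ty,tz,twist [0.   0.   0.08] -0.0
```

View pics/w2.png

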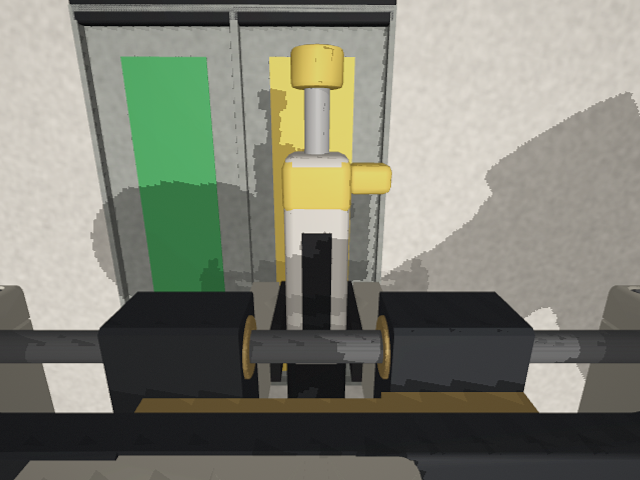

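The yellow pipette hangs straight in the grip: plunger at (317,65) on the black bar's side, body column 317, over the yellow strip. Lowering it now.

arm_command:
  commands:
    - {"tx":0,"ty":-0.005,"tz":0.07,"twist":0}
    - {"tx":0,"ty":-0.01,"tz":0.14,"twist":0}
    - {"tx":0,"ty":-0.01,"tz":0.21,"twist":0}
    - {"tx":0,"ty":-0.01,"tz":0.28,"twist":0}
    - {"tx":0,"ty":-0.01,"tz":0.34,"twist":0}
    - {"tx":0,"ty":-0.01,"tz":0.39,"twist":0}
    - {"tx":0,"ty":-0.01,"tz":0.41,"twist":0}
    - {"tx":0,"ty":-0.01,"tz":0.42,"twist":0}

```text
t: 9.52
eef_pos: [0.4645, 0.1838, 0.0243]
ee_rot: [3.14, -0.001, -1.372]
force: [0.1, 0.0, -1.6]
width: 0.0253
gripper_force: 20.0
```

```bash
python3 - <<'E'
from h import *
s=get_state();print(s["force"],s["ee_rot"])
plan([(.464,.1864,.0098,-78.5)])
E
```

```text
[ 0.09084326  0.02577132 -1.56393762] [ 3.13990687e+00 -1.01534677e-03 -1.37221668e+00]
from [0.4645 0.1838 0.0243] -78.62
(0.464, 0.1864, 0.0098, -78.5) tx,ty,tz,twist [-0.011 -0.     0.058] -0.0007
```

arm_command:
  commands:
    - {"tx":-0.006,"ty":0,"tz":0.01,"twist":0}
    - {"tx":-0.006,"ty":0,"tz":0.02,"twist":0}
    - {"tx":-0.006,"ty":0,"tz":0.03,"twist":0}
    - {"tx":-0.006,"ty":0,"tz":0.04,"twist":0}
    - {"tx":-0.006,"ty":0,"tz":0.046,"twist":0}
    - {"tx":-0.006,"ty":0,"tz":0.052,"twist":0}
    - {"tx":-0.006,"ty":0,"tz":0.056,"twist":0}
    - {"tx":-0.006,"ty":0,"tz":0.056,"twist":0}

```text
t: 10.18
eef_pos: [0.4647, 0.1861, 0.0109]
ee_rot: [3.141, -0.0, -1.371]
force: [0.0, -0.2, -1.5]
width: 0.0259
gripper_force: 20.0
```

arm_command:
  commands:
    - {"tx":0,"ty":0,"tz":0.001,"twist":0}
    - {"tx":0,"ty":0,"tz":0.002,"twist":0}
    - {"tx":0,"ty":0,"tz":0.003,"twist":0}
    - {"tx":0,"ty":0,"tz":0.004,"twist":0}
    - {"tx":0,"ty":0,"tz":0.005,"twist":0}
    - {"tx":0,"ty":0,"tz":0.006,"twist":0}
    - {"tx":0,"ty":0,"tz":0.006,"twist":0}
    - {"tx":0,"ty":0,"tz":0.006,"twist":0}

```text
t: 10.85
eef_pos: [0.4648, 0.1862, 0.0096]
ee_rot: [-3.142, -0.0, -1.371]
force: [0.1, 0.0, -1.3]
width: 0.0261
gripper_force: 20.0
```

Still carrying the weight (about -1.3 N), so lower a hair more.

arm_command:
  commands:
    - {"tx":0,"ty":0,"tz":0.001,"twist":0}
    - {"tx":0,"ty":0,"tz":0.002,"twist":0}
    - {"tx":0,"ty":0,"tz":0.003,"twist":0}
    - {"tx":0,"ty":0,"tz":0.003,"twist":0}
    - {"tx":0,"ty":0,"tz":0.003,"twist":0}
    - {"tx":0,"ty":0,"tz":0.003,"twist":0}
    - {"tx":0,"ty":0,"tz":0.003,"twist":0}
    - {"tx":0,"ty":0,"tz":0.003,"twist":0}

```text
t: 11.52
eef_pos: [0.4648, 0.1862, 0.009]
ee_rot: [-3.141, 0.0, -1.371]
force: [-1.9, -0.5, 6.1]
width: 0.0258
gripper_force: 20.0
```

arm_command:
  commands:
    - {"tx":0,"ty":0,"tz":0,"twist":0}
    - {"tx":0,"ty":0,"tz":0,"twist":0}
    - {"tx":0,"ty":0,"tz":0,"twist":0}
    - {"tx":0,"ty":0,"tz":0,"twist":0}
    - {"tx":0,"ty":0,"tz":0,"twist":0}
    - {"tx":0,"ty":0,"tz":0,"twist":0}
    - {"tx":0,"ty":0,"tz":0,"twist":0}
    - {"tx":0,"ty":0,"tz":0,"twist":0}
  claw: 0.45

```text
t: 12.18
eef_pos: [0.4648, 0.1861, 0.0088]
ee_rot: [3.142, -0.0, -1.371]
force: [-0.0, -0.4, 0.0]
width: 0.0393
gripper_force: 0.0
```

arm_command:
  commands:
    - {"tx":0,"ty":0,"tz":-0.05,"twist":0}
    - {"tx":0,"ty":0,"tz":-0.12,"twist":0}
    - {"tx":0,"ty":0,"tz":-0.22,"twist":0}
    - {"tx":0,"ty":0,"tz":-0.34,"twist":0}
    - {"tx":0,"ty":0,"tz":-0.47,"twist":0}
    - {"tx":0,"ty":0,"tz":-0.6,"twist":0}
    - {"tx":0,"ty":0,"tz":-0.72,"twist":0}
    - {"tx":0,"ty":0,"tz":-0.76,"twist":0}

```text
t: 12.85
eef_pos: [0.4665, 0.1872, 0.2037]
ee_rot: [-3.135, 0.003, -1.37]
force: [0.8, 0.2, 1.0]
width: 0.0396
gripper_force: 0.0
```

```bash
python3 - <<'E'
from h import *
print(get_state()["width"])
plan([(.48,.0,.2,-45),(.485,-.2,.2,-12),(.465,-.257,.2,-10.5)])
E
```

```text
0.03958431958549061
from [0.4665 0.1872 0.2037] -78.51
(0.48, 0.0, 0.2, -45) tx,ty,tz,twist [0.744 0.096 0.015] -0.1862
(0.485, -0.2, 0.2, -12) tx,ty,tz,twist [0.58  0.552 0.   ] -0.1833
(0.465, -0.257, 0.2, -10.5) tx,ty,tz,twist [-0.031  0.24   0.   ] -0.0083
```

arm_command:
  commands:
    - {"tx":0.744,"ty":0.096,"tz":0,"twist":-0.186}
    - {"tx":0.744,"ty":0.096,"tz":0,"twist":-0.186}
    - {"tx":0.744,"ty":0.096,"tz":0,"twist":-0.186}
    - {"tx":0.744,"ty":0.096,"tz":0,"twist":-0.186}
    - {"tx":0.744,"ty":0.096,"tz":0,"twist":-0.186}
    - {"tx":0.744,"ty":0.096,"tz":0,"twist":-0.186}
    - {"tx":0.744,"ty":0.096,"tz":0,"twist":-0.186}
    - {"tx":0.744,"ty":0.096,"tz":0,"twist":-0.186}
  claw: 1

```text
t: 13.52
eef_pos: [0.4781, -0.0012, 0.1986]
ee_rot: [3.141, 0.0, -0.79]
force: [0.3, 0.1, 0.8]
width: 0.0856
gripper_force: 0.0
```

arm_command:
  commands:
    - {"tx":0.6,"ty":0.75,"tz":0,"twist":-0.192}
    - {"tx":0.6,"ty":0.75,"tz":0,"twist":-0.192}
    - {"tx":0.6,"ty":0.75,"tz":0,"twist":-0.192}
    - {"tx":0.6,"ty":0.75,"tz":0,"twist":-0.192}
    - {"tx":0.6,"ty":0.75,"tz":0,"twist":-0.192}
    - {"tx":0.6,"ty":0.75,"tz":0,"twist":-0.192}
    - {"tx":0.6,"ty":0.75,"tz":0,"twist":-0.192}
    - {"tx":0.6,"ty":0.75,"tz":0,"twist":-0.192}

```text
t: 14.18
eef_pos: [0.4513, -0.2415, 0.1984]
ee_rot: [3.141, 0.001, -0.186]
force: [-0.4, 0.2, 0.3]
width: 0.0879
gripper_force: 0.0
```

```bash
python3 - <<'E'
from h import *
print(get_state()["eef_pos"])
k=calibration("wrist");im=grab_frame("wrist");cv2.imwrite("pics/w3.png",im[:,:,::-1]);np.savez("w3.npz",E=k["extrinsics"],K=k["camera_matrix"])
for r in spot_point("green_mid","wrist")[:2]: print(r,plane("wrist",r["uv"],.013,k))
for r in regions_of("green_mid","wrist")[:1]:
    m,v,a,b=ends(r["region"]); print(r["score"],r["rect"],a,b)
    A,B=plane("wrist",a,.013,k),plane("wrist",b,.013,k);print(A,B,np.linalg.norm(A-B),np.degrees(np.arctan2(*(B-A)[1::-1])))
E
```

```text
[ 0.4513088  -0.24151632  0.19836171]
{'uv': [326.5, 166.9], 'score': 0.68} [ 0.48961189 -0.25901111  0.013     ]
```

View pics/w3.png

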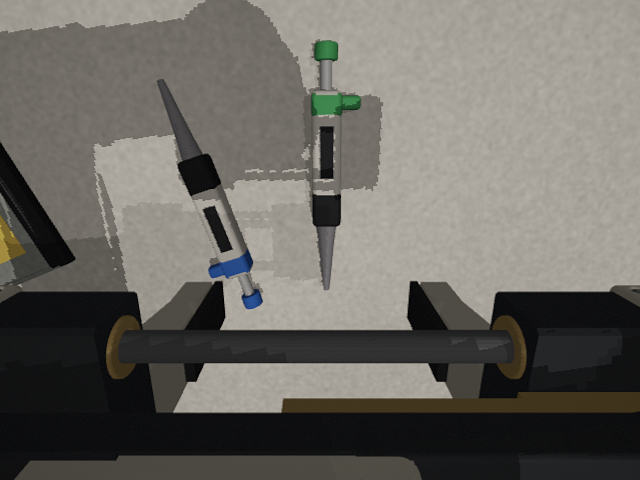

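The green pipette has its plunger at (326,41) and tip at (326,290), vertical in the picture. I'm measuring it from those ends.

```bash
python3 - <<'E'
from h import *
np.set_printoptions(precision=4,suppress=True)
T=calibration("top");S=calibration("scene");W=calibration("wrist")
P,Q=plane("wrist",(326,41),.013,W),plane("wrist",(326,290),.013,W);d=Q-P
print(P,Q,"mid",P+d*108/228,"len",np.linalg.norm(d),"yaw",np.degrees(np.arctan2(d[1],d[0])))
print(tri([ray("top",(404.5,207.5),T),ray("scene",(196,214),S),ray("wrist",(326,41),W)]),tri([ray("top",(384,317),T),ray("scene",(312,154),S),ray("wrist",(326,290),W)]))
plan([(.4855,-.258,.1,-10.3),(.4855,-.258,.005,-10.3)])
E
```

```text
[ 0.5935 -0.2739  0.013 ] [ 0.3666 -0.2336  0.013 ] mid [ 0.486  -0.2548  0.013 ] len 0.23044974147775468 yaw 169.92683533085432
[ 0.5898 -0.2742  0.0185] [ 0.3683 -0.2354  0.0121]
from [ 0.4517 -0.2387  0.1985] -10.55
(0.4855, -0.258, 0.1, -10.3) tx,ty,tz,twist [0.147 0.051 0.394] -0.0014
(0.4855, -0.258, 0.005, -10.3) tx,ty,tz,twist [0.   0.   0.38] -0.0
```

arm_command:
  commands:
    - {"tx":0.147,"ty":0.05,"tz":0.1,"twist":-0.002}
    - {"tx":0.147,"ty":0.05,"tz":0.23,"twist":-0.002}
    - {"tx":0.147,"ty":0.05,"tz":0.36,"twist":-0.002}
    - {"tx":0.147,"ty":0.05,"tz":0.48,"twist":-0.002}
    - {"tx":0.147,"ty":0.05,"tz":0.59,"twist":-0.002}
    - {"tx":0.147,"ty":0.05,"tz":0.68,"twist":-0.002}
    - {"tx":0.147,"ty":0.05,"tz":0.74,"twist":-0.002}
    - {"tx":0.147,"ty":0.05,"tz":0.77,"twist":-0.002}

```text
t: 15.0
eef_pos: [0.4846, -0.2565, 0.0042]
ee_rot: [-3.141, 0.003, -0.176]
force: [-0.3, 0.5, -0.1]
width: 0.0875
gripper_force: 0.0
```

arm_command:
  commands:
    - {"tx":0,"ty":0,"tz":0,"twist":0}
    - {"tx":0,"ty":0,"tz":0,"twist":0}
    - {"tx":0,"ty":0,"tz":0,"twist":0}
    - {"tx":0,"ty":0,"tz":0,"twist":0}
    - {"tx":0,"ty":0,"tz":0,"twist":0}
    - {"tx":0,"ty":0,"tz":0,"twist":0}
    - {"tx":0,"ty":0,"tz":0,"twist":0}
    - {"tx":0,"ty":0,"tz":0,"twist":0}
  claw: 0.6

```text
t: 15.67
eef_pos: [0.4853, -0.2586, 0.0066]
ee_rot: [-3.142, -0.001, -0.177]
force: [0.2, -0.4, 1.4]
width: 0.0528
gripper_force: 0.0
```

```bash
python3 - <<'E'
from h import *
s=get_state();print(s["width"],s["force"]);plan([(.4855,-.2577,.005,-10.1)])
E
```

```text
0.05281292554116927 [ 0.1591918  -0.39734649  1.38665326]
from [ 0.4853 -0.2586  0.0066] -10.16
(0.4855, -0.2577, 0.005, -10.1) tx,ty,tz,twist [ 0.    -0.004  0.007] -0.0003
```

Well aligned, so close on the green pipette.

arm_command:
  commands:
    - {"tx":0,"ty":-0.003,"tz":0.006,"twist":0}
    - {"tx":0,"ty":-0.003,"tz":0.006,"twist":0}
    - {"tx":0,"ty":-0.003,"tz":0.006,"twist":0}
    - {"tx":0,"ty":-0.003,"tz":0.006,"twist":0}
    - {"tx":0,"ty":-0.003,"tz":0.006,"twist":0}
    - {"tx":0,"ty":-0.003,"tz":0.006,"twist":0}
    - {"tx":0,"ty":-0.003,"tz":0.006,"twist":0}
    - {"tx":0,"ty":-0.003,"tz":0.006,"twist":0}
  claw: 0.1

```text
t: 16.33
eef_pos: [0.4854, -0.2578, 0.0048]
ee_rot: [3.142, 0.0, -0.177]
force: [0.4, -0.1, -1.3]
width: 0.0262
gripper_force: 20.0
```

```bash
python3 - <<'E'
from h import *
s=get_state();print(s["width"],s["gripper_force"],s["force"])
plan([(.4853,-.258,.145,-10.1),(.49,-.04,.15,-45),(.53,.12,.15,-65),(.5663,.2073,.13,-78.5)])
E
```

```text
0.026238176559948635 19.999790489673615 [ 0.39169708 -0.11246402 -1.34407266]
from [ 0.4854 -0.2578  0.0048] -10.15
(0.4853, -0.258, 0.145, -10.1) tx,ty,tz,twist [-0.     0.001 -0.561] -0.0003
(0.49, -0.04, 0.15, -45) tx,ty,tz,twist [-0.134 -0.862 -0.02 ] 0.1939
(0.53, 0.12, 0.15, -65) tx,ty,tz,twist [-0.339 -0.566  0.   ] 0.1111
(0.5663, 0.2073, 0.13, -78.5) tx,ty,tz,twist [-0.255 -0.279  0.08 ] 0.075
```

arm_command:
  commands:
    - {"tx":0,"ty":0,"tz":-0.03,"twist":0}
    - {"tx":0,"ty":0,"tz":-0.1,"twist":0}
    - {"tx":0,"ty":0,"tz":-0.19,"twist":0}
    - {"tx":0,"ty":0,"tz":-0.29,"twist":0}
    - {"tx":0,"ty":0,"tz":-0.39,"twist":0}
    - {"tx":0,"ty":0,"tz":-0.48,"twist":0}
    - {"tx":0,"ty":0,"tz":-0.54,"twist":0}
    - {"tx":0,"ty":0,"tz":-0.56,"twist":0}

```text
t: 17.0
eef_pos: [0.4866, -0.2582, 0.1482]
ee_rot: [3.141, -0.005, -0.177]
force: [0.8, -0.7, -1.2]
width: 0.0257
gripper_force: 20.0
```

arm_command:
  commands:
    - {"tx":-0.01,"ty":-0.06,"tz":0,"twist":0.01}
    - {"tx":-0.03,"ty":-0.17,"tz":0,"twist":0.03}
    - {"tx":-0.05,"ty":-0.29,"tz":-0.01,"twist":0.06}
    - {"tx":-0.07,"ty":-0.41,"tz":-0.01,"twist":0.09}
    - {"tx":-0.09,"ty":-0.53,"tz":-0.01,"twist":0.12}
    - {"tx":-0.1,"ty":-0.65,"tz":-0.02,"twist":0.15}
    - {"tx":-0.12,"ty":-0.76,"tz":-0.02,"twist":0.175}
    - {"tx":-0.134,"ty":-0.862,"tz":-0.02,"twist":0.194}

```text
t: 17.67
eef_pos: [0.4896, -0.0382, 0.1495]
ee_rot: [3.141, 0.001, -0.791]
force: [0.3, 0.5, -1.7]
width: 0.0259
gripper_force: 20.0
```

arm_command:
  commands:
    - {"tx":-0.05,"ty":-0.08,"tz":0,"twist":0.015}
    - {"tx":-0.1,"ty":-0.16,"tz":0,"twist":0.03}
    - {"tx":-0.14,"ty":-0.24,"tz":0,"twist":0.045}
    - {"tx":-0.18,"ty":-0.31,"tz":0,"twist":0.06}
    - {"tx":-0.22,"ty":-0.38,"tz":0,"twist":0.075}
    - {"tx":-0.26,"ty":-0.45,"tz":0,"twist":0.09}
    - {"tx":-0.3,"ty":-0.51,"tz":0,"twist":0.1}
    - {"tx":-0.339,"ty":-0.566,"tz":0,"twist":0.111}

```text
t: 18.33
eef_pos: [0.5303, 0.1211, 0.1491]
ee_rot: [3.14, 0.0, -1.137]
force: [-0.4, 0.2, -1.0]
width: 0.0258
gripper_force: 20.0
```

arm_command:
  commands:
    - {"tx":-0.05,"ty":-0.06,"tz":0.01,"twist":0.015}
    - {"tx":-0.1,"ty":-0.11,"tz":0.02,"twist":0.03}
    - {"tx":-0.15,"ty":-0.16,"tz":0.04,"twist":0.045}
    - {"tx":-0.19,"ty":-0.21,"tz":0.05,"twist":0.058}
    - {"tx":-0.23,"ty":-0.25,"tz":0.07,"twist":0.068}
    - {"tx":-0.25,"ty":-0.27,"tz":0.08,"twist":0.073}
    - {"tx":-0.255,"ty":-0.279,"tz":0.08,"twist":0.075}
    - {"tx":-0.255,"ty":-0.279,"tz":0.08,"twist":0.075}

```text
t: 19.0
eef_pos: [0.5667, 0.2073, 0.1292]
ee_rot: [3.14, -0.001, -1.37]
force: [0.1, -0.0, -1.0]
width: 0.0255
gripper_force: 20.0
```

```bash
python3 - <<'E'
from h import *
s=get_state();print(s["width"],s["gripper_force"],s["force"])
cv2.imwrite("pics/w4.png",grab_frame("wrist")[:,:,::-1]); cv2.imwrite("pics/top1.png",grab_frame("top")[:,:,::-1])
plan([(.5663,.2073,.024,-78.5)])
E
```

```text
0.025519100750693947 20.000030994415283 [ 0.07547052 -0.01059147 -1.02355005]
from [0.5667 0.2068 0.1298] -78.52
(0.5663, 0.2073, 0.024, -78.5) tx,ty,tz,twist [-0.002  0.001  0.423] -0.0001
```

View pics/w4.png

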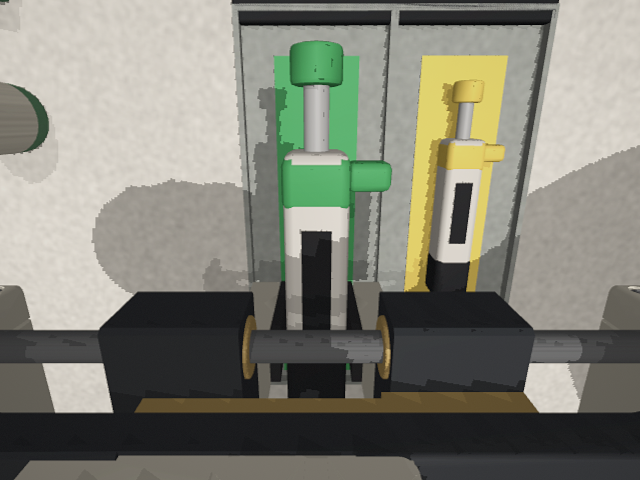

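Yellow lies straight and centred on its strip, plunger (467,90) toward the bar. Green hangs straight over the green strip (column 316), plunger to the bar. I'm lowering green.

arm_command:
  commands:
    - {"tx":0,"ty":0,"tz":0.07,"twist":0}
    - {"tx":0,"ty":0,"tz":0.14,"twist":0}
    - {"tx":0,"ty":0,"tz":0.21,"twist":0}
    - {"tx":0,"ty":0,"tz":0.28,"twist":0}
    - {"tx":0,"ty":0,"tz":0.34,"twist":0}
    - {"tx":0,"ty":0,"tz":0.39,"twist":0}
    - {"tx":0,"ty":0,"tz":0.41,"twist":0}
    - {"tx":0,"ty":0,"tz":0.42,"twist":0}

```text
t: 19.77
eef_pos: [0.5666, 0.2066, 0.0244]
ee_rot: [3.141, -0.0, -1.371]
force: [-0.2, -0.2, -0.7]
width: 0.0254
gripper_force: 20.0
```

arm_command:
  commands:
    - {"tx":0,"ty":0,"tz":0.01,"twist":0}
    - {"tx":0,"ty":0,"tz":0.02,"twist":0}
    - {"tx":0,"ty":0,"tz":0.03,"twist":0}
    - {"tx":0,"ty":0,"tz":0.038,"twist":0}
    - {"tx":0,"ty":0,"tz":0.046,"twist":0}
    - {"tx":0,"ty":0,"tz":0.05,"twist":0}
    - {"tx":0,"ty":0,"tz":0.05,"twist":0}
    - {"tx":0,"ty":0,"tz":0.05,"twist":0}

```text
t: 20.43
eef_pos: [0.567, 0.2074, 0.0123]
ee_rot: [3.142, -0.0, -1.371]
force: [0.4, -0.4, -1.4]
width: 0.026
gripper_force: 20.0
```

```bash
python3 - <<'E'
from h import *
s=get_state();print(s["width"],s["force"])
plan([(.5663,.2073,.009,-78.5)])
E
```

```text
0.02604554902067001 [ 0.41632518 -0.43804974 -1.3983309 ]
from [0.567  0.2074 0.0123] -78.54
(0.5663, 0.2073, 0.009, -78.5) tx,ty,tz,twist [-0.     0.003  0.013] -0.0002
```

arm_command:
  commands:
    - {"tx":0,"ty":0.003,"tz":0.002,"twist":0}
    - {"tx":0,"ty":0.003,"tz":0.004,"twist":0}
    - {"tx":0,"ty":0.003,"tz":0.006,"twist":0}
    - {"tx":0,"ty":0.003,"tz":0.008,"twist":0}
    - {"tx":0,"ty":0.003,"tz":0.01,"twist":0}
    - {"tx":0,"ty":0.003,"tz":0.012,"twist":0}
    - {"tx":0,"ty":0.003,"tz":0.012,"twist":0}
    - {"tx":0,"ty":0.003,"tz":0.012,"twist":0}

```text
t: 21.1
eef_pos: [0.5663, 0.2072, 0.0093]
ee_rot: [3.142, -0.0, -1.371]
force: [-0.2, 0.5, -1.3]
width: 0.0259
gripper_force: 20.0
```

arm_command:
  commands:
    - {"tx":0,"ty":0,"tz":0.001,"twist":0}
    - {"tx":0,"ty":0,"tz":0.002,"twist":0}
    - {"tx":0,"ty":0,"tz":0.003,"twist":0}
    - {"tx":0,"ty":0,"tz":0.003,"twist":0}
    - {"tx":0,"ty":0,"tz":0.003,"twist":0}
    - {"tx":0,"ty":0,"tz":0.003,"twist":0}
    - {"tx":0,"ty":0,"tz":0.003,"twist":0}
    - {"tx":0,"ty":0,"tz":0.003,"twist":0}

```text
t: 21.77
eef_pos: [0.5663, 0.2073, 0.0087]
ee_rot: [-3.141, 0.0, -1.371]
force: [-1.0, -0.4, 3.5]
width: 0.0261
gripper_force: 20.0
```

Contact. Release, lift, and move clear.

arm_command:
  commands:
    - {"tx":0,"ty":0,"tz":0,"twist":0}
    - {"tx":0,"ty":0,"tz":0,"twist":0}
    - {"tx":0,"ty":0,"tz":0,"twist":0}
    - {"tx":0,"ty":0,"tz":0,"twist":0}
    - {"tx":0,"ty":0,"tz":0,"twist":0}
    - {"tx":0,"ty":0,"tz":0,"twist":0}
    - {"tx":0,"ty":0,"tz":0,"twist":0}
    - {"tx":0,"ty":0,"tz":0,"twist":0}
  claw: 0.45

```text
t: 22.43
eef_pos: [0.5663, 0.2073, 0.0086]
ee_rot: [3.142, -0.0, -1.371]
force: [0.3, 0.3, 0.2]
width: 0.0396
gripper_force: 0.0
```

arm_command:
  commands:
    - {"tx":0,"ty":0,"tz":-0.05,"twist":0}
    - {"tx":0,"ty":0,"tz":-0.12,"twist":0}
    - {"tx":0,"ty":0,"tz":-0.22,"twist":0}
    - {"tx":0,"ty":0,"tz":-0.34,"twist":0}
    - {"tx":0,"ty":0,"tz":-0.47,"twist":0}
    - {"tx":0,"ty":0,"tz":-0.6,"twist":0}
    - {"tx":0,"ty":0,"tz":-0.72,"twist":0}
    - {"tx":0,"ty":0,"tz":-0.76,"twist":0}

```text
t: 23.1
eef_pos: [0.5682, 0.2081, 0.204]
ee_rot: [-3.135, 0.002, -1.37]
force: [0.8, 0.0, 0.4]
width: 0.0395
gripper_force: 0.0
```

arm_command:
  commands:
    - {"tx":0.9,"ty":0,"tz":0,"twist":0}
    - {"tx":0.9,"ty":0,"tz":0,"twist":0}
    - {"tx":0.9,"ty":0,"tz":0,"twist":0}
    - {"tx":0.9,"ty":0,"tz":0,"twist":0}
    - {"tx":0.9,"ty":0,"tz":0,"twist":0}
    - {"tx":0.9,"ty":0,"tz":0,"twist":0}
    - {"tx":0.9,"ty":0,"tz":0,"twist":0}
    - {"tx":0.9,"ty":0,"tz":0,"twist":0}

```text
t: 23.77
eef_pos: [0.6108, -0.0145, 0.1981]
ee_rot: [3.141, 0.0, -1.373]
force: [0.6, 0.5, -0.7]
width: 0.0392
gripper_force: 0.0
```

```bash
python3 - <<'E'
from h import *
print(get_state()["t"])
im=grab_frame("scene");cv2.imwrite("pics/scene2.png",im[:,:,::-1])
im=grab_frame("top")[160:330,60:380];cv2.imwrite("pics/top2.png",cv2.resize(im,None,fx=2.5,fy=2.5,interpolation=2)[:,:,::-1])
E
```

```text
23.7667
```

View pics/top2.png

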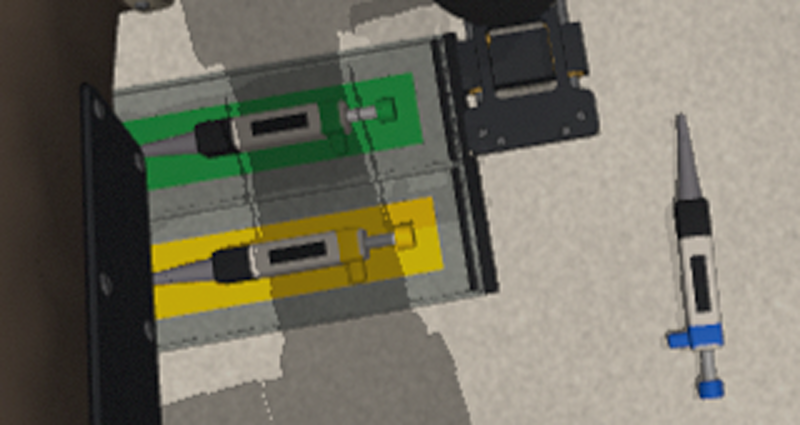

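View pics/scene2.png

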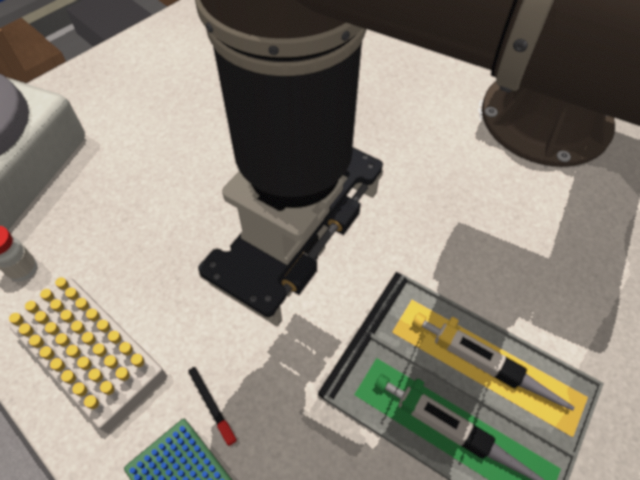

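Both pipettes lie on their strips with the plungers at the bar: yellow plunger (417,321) and tip (573,407), green plunger (378,382) in the scene view. Blue is untouched at its place. One numeric check, then hand in.

```bash
python3 - <<'E'
from h import *
S=calibration("scene");a=np.radians(101.5);R=np.array([[np.cos(a),-np.sin(a)],[np.sin(a),np.cos(a)]])
for n,c,P,Q in(("y",(.463,.1913),(413,320),(573,408)),("g",(.5653,.2122),(373,382),(543,480))):
    for u in(P,Q): print(n,np.round(R.T@(plane("scene",u,.017,S)[:2]-c)*1000,1))
E
```

```text
y [-112.1   -4.3]
y [115.9  -0.9]
g [-115.6   -6.2]
g [113.6   1.2]
```

```bash
python3 -c "from station import *;print(job_done())"
```

```text
the job is handed in; nothing more can be done
None
```

The yellow and green pipettes lie flat on their own strips in the tray with plunger ends at the black bar, each lowered until it touched and then released. By eye they are straight and centred, but rough pixel checks range from about 1 mm (yellow) to 4–6 mm off centre at the plunger ends. Blue was not touched, and the job was handed in at about 24 s of the 56 s; `job_done` returned no verdict.

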